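Swap samples in the crowded rack

ROBOT

A 6-joint arm with a two-finger parallel gripper is mounted at the origin on the work surface. World frame = base frame: x ahead of the robot, y to its left, z up, the work surface at z = 0. Lengths are in m, angles in degrees, forces in N, time in s.
With the tool pointing down it reaches from about 0.25 to 0.725 m from the base axis. Payload 9.7 kg.
Tool frame: the origin (TCP) lies at the very end of the fingers, on their centre line; the grasp point (between the pads) lies grasp_offset behind it (grasp_offset is the distance from the TCP to the grasp point, in m); z points along the fingers, y is the line along which they close (so a half turn about z gives the same grasp; the last joint's range is limited). The gripper opens to 85 mm and grips with 20 to 120 N. Pads are 22 mm wide; open, the fingers measure 114 mm over their backs; the gripper's body (76 mm by 85 mm) begins 54 mm behind the grasp point. The pads swing forward as they close: fully open they stand 13 mm farther back than shut.
Start: joints at [73.453, 4.979, 10.078, 95.1, 0, 90], TCP at [0.157, 0.527, 0.231] pointing down, gripper open.
Joint ranges: [-179.16, 179.16], [-48.56, 103.87], [-65.8, 70.77], [-126.05, 130.52], [-82.76, 87.17], [-180, 180]. Speed limits (degrees/s): [127.2, 127.2, 147.25, 180, 180, 180].

INTERFACE

Orientations are given as [roll, pitch, yaw] about the fixed x, y, z axes, in that order (R = Rz(yaw) Ry(pitch) Rx(roll)).
In Python, from workcell import get_obs, camera, calibration, job_done, recognise, cut_out, mark_of, grasp_offset gives the robot as it stands.
- The arm moves only by the tool servo_tool, never from a script. Its argument "moves" is a list of rows, each a list of 3 entries, a list of its own where there are three numbers: the turn, a rotation vector about the tool's x, y, z in degrees, then the shift along the tool's x, y, z in m, then the opening in per cent of the stroke, from 0 (shut) to 100 (fully open). In form: [[[ax, ay, az], [x, y, z], claw], ...]. A call has 1 to 12 rows; each row shifts and turns the commanded pose from where the row before left it, along the tool's axes as they then stand; what a row does not reach is not made up. A row lasts 1/10 s, in which the tool goes at most 50 mm and 8.59 degrees, less where a joint would pass 70% of its speed; a pose out of reach is approached as far as the arm can. A call is refused whole if a number of a shift passes 0.05 or a number of a turn 8.59, either way. A call with a gripper value outside its range is refused whole. The fingers move at their own pace and stop on an object; "force" is the grip in N (left out, the last holds). Time passes only in rows, so rows that do not move let the fingers close. It gives the time, the measured TCP pose, the force, the opening and the grip force at its end, in the units of the state.
- get_obs(): the state, without advancing time (a new reading comes with each control period).
- camera(name): name is "side" or "top"; returns (picture, depth): 480x640x3 uint8, red, green, blue; 480x640 float32, m along the optical axis (not along the pixel's ray), 0 where there is no reading.
- calibration(name): a dict with "camera_matrix" (3x3 intrinsics, pixels), "R" (3x3) and "t" (3): a world point X has camera coordinates R X + t. Camera axes: x right, y down, z forward; pixel columns grow to the right and rows downward; lengths in m; the calibration is good to about 2 mm. A picture is of the moment at which its call begins. calibration takes no time and is no camera call.
- job_done(): hands the job in; it is judged then, once.
Trained networks look in the newest picture that a camera, given by its name, has taken for a name from the list of things; names that differ only in an ending like _2 or _b are one class to them, and where a whole thing is asked for, a point or a joint stands for the part that bears it (a point fixed in the world has none). Each returns a list of dicts, best first, with "score" (0 to 1); they miss things now and then, are a little off and sometimes report something else, mostly with a low value. They report only what shows in the picture. A call takes as long as a camera call.
- recognise(name, camera): "xyz" ([x, y, z] in m, in the coordinates of the camera as it stood for that picture, good to about 4 mm: the middle of the surface that is visible of it).
- cut_out(name, camera): "mask" (480x640 bool, what is visible of it).
- mark_of(name, camera): "xyz" ([x, y, z] in m, in the coordinates of the camera as it stood for that picture, good to about 4 mm: a listed point, or the origin of a listed thing).
The state is a dict: "time": time; "q": joint angles; "qd": joint speeds; "joint_efforts": joint torques, N m; "ee_pos": TCP position; "tcp_rot": TCP orientation; "wrist_force": force on the tool from outside, world axes, zero at the start; "torque": the same for the moment, N m; "opening": finger opening in m; "grasp_force": force on a finger pad.
Only numpy, scipy, OpenCV 4.12 (cv2) and the standard library are available. Lean on these libraries where they do the work, as an engineer would, in place of code of your own. Each camera call takes 0.05 s, during which the arm holds its last target. There are 200 camera calls.

TASK

Exchange the samples: lift both tall containers (steel canister and amber bottle) out of the divided rack and stand them on the steel tray, then set the low aluminium jar from the rack's middle cell on the middle of the balance pan, and after that stand the white crucible from the cooling block in the emptied middle cell. Only then put the canister and the bottle each back down into the very cell it came from. Keep all four upright throughout, and leave them standing on their own.

Things in the scene. Friction and masses are not known exactly. Their poses are not given: they have to be found in the camera images.
- canister_grip (a point): Tall steel canister with a dark grey lid, plain upright cylinder 46 mm in diameter, 120 mm tall (the lid, 47 mm wide, is its top 22 mm; the foot tapers to 40 mm across over the lowest 8 mm). This point is on its axis, 90 mm above its underside, z up: a good height to grip. About 0.22 kg. At the start it stands in one of the two outer cells of the rack.
- bottle_grip (a point): Tall amber glass bottle with a paper label and a black cap: body 46 mm in diameter up to 66 mm, shoulder, then from 84 mm to its top at 120 mm a cylindrical cap 29 mm in diameter (foot tapers to 40 mm as on the canister). This point is on its axis, 100 mm above its underside, in the middle of the cap, z up: a good place to grip. About 0.2 kg. At the start it stands in the other outer cell of the rack.
- jar_grip (a point): The next sample: low aluminium jar with a flat lid, upright cylinder 40 mm in diameter (lid 41 mm), 70 mm tall, about 0.12 kg. This point is on its axis, 43 mm above its underside, z up: gripped here the fingertips stay above the rack's walls. At the start it stands in the middle cell of the rack, between the two tall containers, which leave too little room for most grippers beside it.
- crucible_grip (a point): The finished sample: slim white ceramic crucible with a domed lid and a small ball knob, upright cylinder 34 mm in diameter up to 54 mm, 73 mm tall over the knob, about 0.1 kg. This point is on its axis, 43 mm above its underside, z up: a good height to grip. At the start it stands on the cooling block.
- rack: Fixed grey divided rack on the bench: an open box 63 mm (its x) by 187 mm (its y) with walls 15 mm tall and 3 mm thick and a floor 3 mm thick, divided into three cells in a row along its y, each about 57 by 58 mm inside. Origin: centre of its underside, at bench height; z up. Cell centres at y = -61.3, 0 and +61.3 mm, x = 0.
- tray: Fixed shallow steel tray, the side area for the tall containers: 120 mm (its x) by 210 mm (its y), rim 10 mm tall and 4 mm thick, floor 4 mm thick. Origin: centre of its underside, at bench height; z up. Empty at the start; it has room for two containers side by side along y.
- pan (a point): Centre of the top face of the round steel pan (90 mm in diameter, fixed) of a white laboratory balance 170 by 180 mm. The pan's top is 56 mm above the bench; z up. Empty at the start.
- cooler: Fixed finned aluminium cooling block, 96 by 96 mm, 25 mm tall, flat on top. Origin: centre of its underside, at bench height; z up. The crucible stands near its middle at the start.

How it is judged:
By the outcome, as a careful person would: the job done as asked, in the order asked, and still so for the second after the job is handed in, with the robot touching nothing.
It also fails if it takes over 149 s, if anything falls off the work surface, if the arm or the gripper's body presses on something with over 40 N, if the wrist force passes 120 N, or if a joint passes its speed limit or range.

## Working session

There is one attempt and no reset: what is moved stays moved. The work goes in short steps, Python scripts to look and compute and a tool call to move; the robot and the scene stay as the last step left them, time stands still between calls to the robot, and variables do not carry over. Pictures are saved under pics/ and viewed, at most 14 in all, crops included, and the job is handed in when it is done.

Besides the shell and the picture viewer there is one more tool, called after ">>>" as name([rows], argument=value, ...), one row to a line, values as JSON. servo_tool: Moves the arm, as the interface text tells. Its arguments: {"type":"object","properties":{"moves":{"type":"array"},"force":{"type":"number"}},"required":["moves"]}

```bash
mkdir -p pics; cat > h.py <<'E'
import numpy as np, cv2
from workcell import *
def w(cam,x):
    c=calibration(cam); return np.array(c["R"]).T@(np.array(x)-np.array(c["t"]))
def cloud(cam,d,m):
    c=calibration(cam);K=np.array(c["camera_matrix"]);v,u=np.nonzero(m&(d>0));z=d[v,u]
    P=np.stack([(u-K[0,2])/K[0,0]*z,(v-K[1,2])/K[1,1]*z,z],1)
    return (P-np.array(c["t"]))@np.array(c["R"])
E
python3 - <<'E'
from h import *
o=get_obs();print(o,grasp_offset)
for c in["top","side"]:
    p,d=camera(c);cv2.imwrite(f"pics/{c}0.png",p[:,:,::-1]);np.save(f"{c}d.npy",d)
    for n in["canister_grip","bottle_grip","jar_grip","crucible_grip","rack","tray","pan","cooler"]:
        r=mark_of(n,c);print(c,n,[(np.round(w(c,k["xyz"]),4).tolist(),round(k["score"],2)) for k in r[:2]])
        r=cut_out(n,c)
        if r:
            m=r[0]["mask"];P=cloud(c,d,m);print("   ",m.sum(),np.percentile(P,[2,50,98],axis=0).round(4).tolist())
            np.save(f"{c}_{n}.npy",m)
print(get_obs()["time"])
E
```

```text
{'time': 0.0, 'q': array([7.34506366e+01, 5.01166418e+00, 1.00335387e+01, 9.51006158e+01,
       1.49715490e-03, 9.00017981e+01]), 'qd': array([-0.11781575,  0.01565352, -0.01565189,  0.07283823,  0.02196036,
       -0.0678745 ]), 'joint_efforts': array([-1.08900284e-03, -5.20381200e+01,  4.64808512e+01,  1.59188057e-02,
       -4.18628656e-05,  4.35396018e-06]), 'ee_pos': array([0.15658659, 0.52698603, 0.23056947]), 'tcp_rot': array([-1.79921259e+02, -1.49468230e-03,  1.63448836e+02]), 'wrist_force': array([-0.53505919,  0.44468031, -0.1830137 ]), 'torque': array([-0.05130863,  0.01309299, -0.00579072]), 'grasp_force': 0.0, 'opening': 0.08543491415146308} 0.0187
top canister_grip [([0.6645, -0.0131, 0.0935], 0.64)]
    554 [[0.6464, -0.0302, 0.0157], [0.657, -0.0103, 0.1193], [0.6879, 0.0094, 0.1263]]
top bottle_grip [([0.6338, 0.1058, 0.0997], 0.68)]
    423 [[0.6121, 0.0856, 0.0164], [0.6237, 0.1036, 0.078], [0.6454, 0.1252, 0.1246]]
top jar_grip [([0.6546, 0.0481, 0.0458], 0.89)]
    315 [[0.6322, 0.0296, 0.0159], [0.6443, 0.0465, 0.0699], [0.6681, 0.0646, 0.0767]]
top crucible_g
[... 1166 characters left out ...]
0.0668, 0.0742]]
side crucible_grip [([0.4545, -0.0082, 0.0704], 0.64)]
    458 [[0.4384, -0.011, 0.033], [0.4535, 0.0048, 0.0719], [0.4688, 0.0107, 0.0957]]
side rack [([0.6537, 0.0514, 0.0015], 0.55)]
    806 [[0.6012, -0.0373, -0.0004], [0.6322, 0.1092, 0.0035], [0.6991, 0.1485, 0.0157]]
side tray [([0.4772, 0.3358, 0.0002], 0.93)]
    7284 [[0.4142, 0.2313, 0.0008], [0.4807, 0.3011, 0.0034], [0.5415, 0.3641, 0.0101]]
side pan [([0.4767, -0.3234, 0.0523], 0.62)]
    4540 [[0.3759, -0.41, 0.0083], [0.4607, -0.2935, 0.046], [0.5466, -0.2295, 0.0556]]
side cooler [([0.4453, -0.0028, -0.0011], 0.94)]
    2036 [[0.3995, -0.0478, -0.0011], [0.4439, 0.0154, 0.0235], [0.4984, 0.0503, 0.0264]]
1.7
```

```bash
cat > m.py <<'E'
from h import *
from scipy.optimize import least_squares
def circ(P,r):
    f=lambda c:np.hypot(P[:,0]-c[0],P[:,1]-c[1])-r
    return least_squares(f,P[:,:2].mean(0),loss="soft_l1",f_scale=.001)
E
python3 - <<'E'
from m import *
im=[cv2.imread(f"pics/{c}0.png") for c in("top","side")]
print([calibration(c)["camera_matrix"] for c in("top","side")],[w(c,[0,0,0]) for c in("top","side")])
for c in("top","side"):
    d=np.load(c+"d.npy");P=cloud(c,d,np.ones((480,640),bool))
    near=lambda p,r:P[np.hypot(P[:,0]-p[0],P[:,1]-p[1])<r]
    for n,p,z0,z1 in [("can",(.667,-.01),.114,.13),("bot",(.635,.106),.114,.13),("jar",(.6525,.05),.064,.08),("cru",(.454,-.008),.078,.084)]:
        Q=near(p,.03);Q=Q[(Q[:,2]>z0)&(Q[:,2]<z1)];
        b,_=cv2.minEnclosingCircle(Q[:,:2].astype(np.float32)*1000)
        print(c,n,len(Q),Q.min(0).round(4),Q.max(0).round(4),"mid",((Q.min(0)+Q.max(0))/2).round(4),"mec",b,_, "medz",np.median(Q[:,2]))
    # rack walls
    Q=near((.652,.049),.12);Q=Q[(Q[:,2]>.012)&(Q[:,2]<.0175)]
    print(c,"rack",len(Q),cv2.minAreaRect(Q[:,:2].astype(np.float32)*1000))
    Q=near((.48,.331),.14);Q=Q[(Q[:,2]>.0075)&(Q[:,2]<.0125)]
    print(c,"tray",len(Q),cv2.minAreaRect(Q[:,:2].astype(np.float32)*1000))
    Q=near((.476,-.327),.055);Q=Q[(Q[:,2]>.053)&(Q[:,2]<.06)]
    print(c,"pan",len(Q),cv2.minEnclosingCircle(Q[:,:2].astype(np.float32)*1000),np.median(Q[:,2]))
a=im[0];b=im[1]
cv2.imwrite("pics/both.png",np.hstack([cv2.resize(a,(400,300)),cv2.resize(b,(400,300))]))
E
```

```text
[array([[574.45823327,   0.        , 325.46819473],
       [  0.        , 574.45823327, 239.70472308],
       [  0.        ,   0.        ,   1.        ]]), array([[435.83006733,   0.        , 323.70755434],
       [  0.        , 435.83006733, 242.03799657],
       [  0.        ,   0.        ,   1.        ]])] [array([ 0.29130756, -0.00604452,  1.32950399]), array([0.44566509, 0.48568019, 0.70918424])]
top can 351 [ 0.6462 -0.0325  0.114 ] [0.6915 0.0116 0.129 ] mid [ 0.6689 -0.0105  0.1215] mec (669.497802734375, -9.88097095489502) 24.019237518310547 medz 0.12147906096294186
top bot 138 [0.6201 0.0943 0.1142] [0.6487 0.1211 0.1273] mid [0.6344 0.1077 0.1207] mec (634.3492431640625, 106.87920379638672) 14.636061668395996 medz 0.12078764057329686
top jar 249 [0.6321 0.0285 0.0641] [0.6726 0.0673 0.0792] mid [0.6524 0.0479 0.0717] mec (652.5169067382812, 48.81724548339844) 20.523845672607422 medz 0.07163661349957129
top cru 93 [ 0.4369 -0.026   0.0784] [0.468  0.0046 0.0839] mid [ 0.4525 -0.0107  0.0811] mec (452.372314453125, -10.092445373535156) 16.490842819213867 medz 0.0808824798938
[... 656 characters left out ...]
 0.12150904115510863
side jar 298 [0.6331 0.0327 0.0645] [0.6731 0.0688 0.076 ] mid [0.6531 0.0508 0.0703] mec (652.5491333007812, 53.485652923583984) 20.973957061767578 medz 0.07184138599656889
side cru 139 [ 0.4377 -0.0188  0.0781] [0.4702 0.0097 0.0839] mid [ 0.4539 -0.0046  0.081 ] mec (453.81793212890625, -5.687333106994629) 16.626020431518555 medz 0.08091654366791352
side rack 379 ((653.48291015625, 52.34089279174805), (63.329978942871094, 189.01828002929688), 16.44749641418457)
side tray 676 ((513.6535034179688, 302.38177490234375), (157.14027404785156, 193.99356079101562), 79.2116928100586)
side pan 646 ((479.5912170410156, -325.1941223144531), 46.27179718017578) 0.054431164251140945
```

View pics/top0.png

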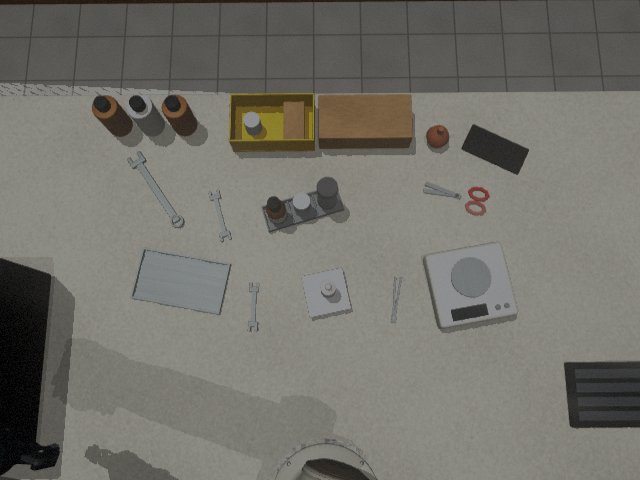

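View pics/side0.png

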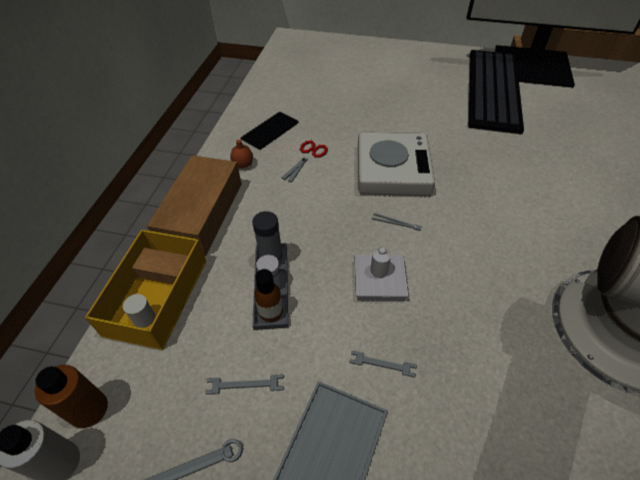

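Top view shows the rack at about px (302,208), with bottle, jar and canister running left to right. The tray is at (182,282), the crucible on the cooler at (328,290), and the balance pan at (470,277). The side view agrees. I'll use one tool yaw of about 106.2° throughout, closing across the rack's row, and take the bottle first.

>>> servo_tool([
  [[0,0,8.17],[0,0,0],100],
  [[0,0,8.17],[0,0,0],100],
  [[0,0,8.17],[0,0,0],100],
  [[0,0,8.17],[0,0,0],100],
  [[0,0,8.17],[0,0,0],100],
  [[0,0,8.17],[0,0,0],100],
  [[0,0,8.17],[0,0,0],100],
  [[0,0,0],[-0.03,0.019,0],100],
  [[0,0,0],[-0.03,0.019,0],100],
  [[0,0,0],[-0.03,0.019,0],100],
  [[0,0,0],[-0.03,0.019,0],100],
  [[0,0,0],[-0.03,0.019,0],100],
], force=40)

```text
time: 2.9
ee_pos: [0.2907, 0.4088, 0.2314]
tcp_rot: [180.0, -0.0, 106.3]
wrist_force: [-0.1, -0.1, 0.9]
opening: 0.0853
grasp_force: 0.0
```

>>> servo_tool([
  [[0,0,0],[-0.035,0.0225,0],100],
  [[0,0,0],[-0.035,0.0225,0],100],
  [[0,0,0],[-0.035,0.0225,0],100],
  [[0,0,0],[-0.035,0.0225,0],100],
  [[0,0,0],[-0.035,0.0225,0],100],
  [[0,0,0],[-0.035,0.0225,0],100],
  [[0,0,0],[-0.035,0.0225,0],100],
  [[0,0,0],[-0.035,0.0225,0],100],
  [[0,0,0],[-0.035,0.0225,0],100],
  [[0,0,0],[-0.035,0.0225,0],100],
  [[0,0,0],[-0.035,0.0225,0],100],
  [[0,0,0],[0,0,0],100],
])

```text
time: 4.1
ee_pos: [0.6379, 0.1061, 0.2292]
tcp_rot: [-179.9, 0.0, 106.0]
wrist_force: [-0.7, 0.3, -0.8]
opening: 0.0849
grasp_force: 0.0
```

```bash
cat > go.py <<'E'
import sys; from h import *
from scipy.spatial.transform import Rotation as T
def go(*t,yaw=106.2):
    o=get_obs();R=T.from_euler("xyz",o["tcp_rot"],degrees=True)
    G=T.from_euler("xyz",[180,0,yaw],degrees=True)
    print("t",round(o["time"],2),"pos",o["ee_pos"].round(4),"rot",o["tcp_rot"].round(2),"turn",(R.inv()*G).as_rotvec(degrees=True).round(2),"shift",G.inv().apply(np.array(t)-o["ee_pos"]).round(4))
if __name__=="__main__": go(*map(float,sys.argv[1:4]))
E
python3 go.py .635 .109 .0845
```

```text
t 4.1 pos [0.6379 0.1061 0.2292] rot [-1.7990e+02  3.0000e-02  1.0604e+02] turn [-0.1   0.03 -0.16] shift [ 0.0035 -0.0019  0.1447]
```

>>> servo_tool([
  [[0,0,0],[0.0035,-0.002,0.0245],100],
  [[0,0,0],[0,0,0.024],100],
  [[0,0,0],[0,0,0.024],100],
  [[0,0,0],[0,0,0.024],100],
  [[0,0,0],[0,0,0.024],100],
  [[0,0,0],[0,0,0.024],100],
  [[0,0,0],[0,0,0],100],
  [[0,0,0],[0,0,0],0],
  [[0,0,0],[0,0,0],0],
  [[0,0,0],[0,0,0],0],
  [[0,0,0],[0,0,0],0],
  [[0,0,0],[0,0,0],0],
], force=40)

```text
time: 5.3
ee_pos: [0.6331, 0.1125, 0.088]
tcp_rot: [179.9, 0.0, 106.3]
wrist_force: [1.3, 0.6, 4.9]
opening: 0.0278
grasp_force: 39.5
```

>>> servo_tool([
  [[0,0,0],[0,0,0],0],
  [[0,0,0],[0,0,0],0],
  [[0,0,0],[0,0,0],0],
  [[0,0,0],[0,0,0],0],
])

```text
time: 5.7
ee_pos: [0.6331, 0.1125, 0.088]
tcp_rot: [179.9, 0.0, 106.3]
wrist_force: [1.4, 0.6, 6.0]
opening: 0.0282
grasp_force: 39.6
```

>>> servo_tool([
  [[0,0,0],[0,0,-0.008],0],
  [[0,0,0],[0,0,-0.012],0],
  [[0,0,0],[0,0,-0.02],0],
  [[0,0,0],[0,0,-0.02],0],
  [[0,0,0],[0,0,-0.01],0],
  [[0,0,0],[0.01,-0.002,0],0],
  [[0,0,0],[0.02,-0.0044,0],0],
  [[0,0,0],[0.025,-0.0054,0],0],
  [[0,0,0],[0.025,-0.0054,0],0],
  [[0,0,0],[0.025,-0.0054,0],0],
  [[0,0,0],[0.025,-0.0054,0],0],
  [[0,0,0],[0.025,-0.0054,0],0],
])

```text
time: 6.9
ee_pos: [0.5554, 0.253, 0.1555]
tcp_rot: [-179.9, 0.0, 106.3]
wrist_force: [-0.1, -0.7, -2.6]
opening: 0.0279
grasp_force: 39.9
```

>>> servo_tool([
  [[0,0,0],[0.025,-0.0054,0],0],
  [[0,0,0],[0.025,-0.0054,0],0],
  [[0,0,0],[0.025,-0.0054,0],0],
  [[0,0,0],[0.025,-0.0054,0],0],
  [[0,0,0],[0.024,-0.0054,0],0],
  [[0,0,0],[0.015,-0.0035,0],0],
  [[0,0,0],[0.008,-0.002,0],0],
  [[0,0,0],[0,0,0],0],
  [[0,0,0],[0,0,0],0],
  [[0,0,0],[0,0,0],0],
])

```text
time: 7.9
ee_pos: [0.485, 0.383, 0.1568]
tcp_rot: [180.0, 0.0, 106.2]
wrist_force: [-0.2, 0.5, -1.9]
opening: 0.0283
grasp_force: 39.8
```

```bash
python3 - <<'E'
from h import *
from go import go
go(.488-.0024,.381+.003,.0885)
for c in["top","side"]:
    p,d=camera(c);cv2.imwrite(f"pics/{c}1.png",p[:,:,::-1])
    for n in ["bottle_grip","tray"]:
        r=mark_of(n,c);print(c,n,[(np.round(w(c,k["xyz"]),4).tolist(),round(k["score"],2)) for k in r[:2]])
a,b=[cv2.imread(f"pics/{c}1.png") for c in("top","side")]
cv2.imwrite("pics/v1.png",np.hstack([a[140:360,80:380],cv2.resize(b[160:480,150:550],(400,320))[:220]]) if 0 else np.hstack([cv2.resize(a[140:360,80:380],(400,293)),cv2.resize(b[160:480,150:550],(400,293))]))
E
```

```text
t 7.9 pos [0.485  0.383  0.1568] rot [1.8000e+02 1.0000e-02 1.0621e+02] turn [0.   0.01 0.01] shift [0.0008 0.0008 0.0683]
top bottle_grip [([0.4844, 0.3727, 0.1674], 0.87)]
top tray [([0.4794, 0.3326, -0.0016], 0.9)]
side bottle_grip []
side tray []
```

View pics/v1.png

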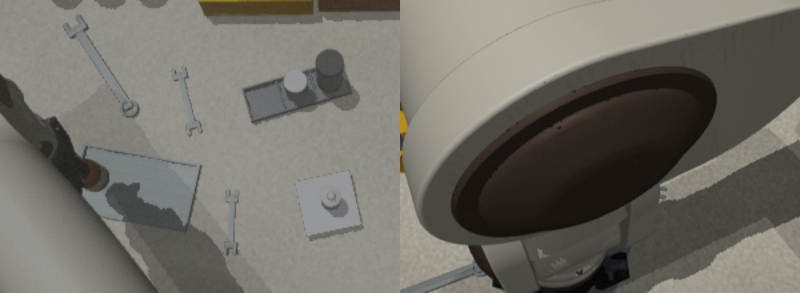

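Wrist shows about 2 N of load and the bottle is held over the tray's far end (px ~95,175 in the crop). Lowering it.

>>> servo_tool([
  [[0,0,0],[0.0008,0.0008,0.016],0],
  [[0,0,0],[0,0,0.02],0],
  [[0,0,0],[0,0,0.016],0],
  [[0,0,0],[0,0,0.008],0],
  [[0,0,0],[0,0,0.005],0],
  [[0,0,0],[0,0,0.003],0],
  [[0,0,0],[0,0,0],0],
  [[0,0,0],[0,0,0],0],
])

```text
time: 9.0
ee_pos: [0.4853, 0.385, 0.0895]
tcp_rot: [179.9, -0.0, 106.3]
wrist_force: [0.6, 0.6, -1.9]
opening: 0.0281
grasp_force: 39.7
```

>>> servo_tool([
  [[0,0,0],[0,0,0],40],
  [[0,0,0],[0,0,0],60],
  [[0,0,0],[0,0,0],100],
  [[0,0,0],[0,0,0],100],
  [[0,0,0],[0,0,0],100],
  [[0,0,0],[0,0,0],100],
  [[0,0,0],[0,0,-0.015],100],
  [[0,0,0],[0,0,-0.025],100],
  [[0,0,0],[0,0,-0.03],100],
  [[0,0,0],[0,0,-0.03],100],
])

```text
time: 10.0
ee_pos: [0.4849, 0.3847, 0.191]
tcp_rot: [180.0, -0.0, 106.3]
wrist_force: [0.3, 0.4, -0.4]
opening: 0.0857
grasp_force: 0.0
```

>>> servo_tool([
  [[0,0,0],[-0.025,0.004,0],100],
  [[0,0,0],[-0.04,0.0064,0],100],
  [[0,0,0],[-0.04,0.0064,0],100],
  [[0,0,0],[-0.04,0.0064,0],100],
  [[0,0,0],[-0.04,0.0064,0],100],
  [[0,0,0],[-0.04,0.0064,0],100],
  [[0,0,0],[-0.04,0.0064,0],100],
  [[0,0,0],[-0.04,0.0064,0],100],
  [[0,0,0],[-0.04,0.0064,0],100],
  [[0,0,0],[-0.04,0.0064,0],100],
  [[0,0,0],[-0.025,0.004,0],100],
  [[0,0,0],[-0.017,0.0027,0],100],
])

```text
time: 11.2
ee_pos: [0.6708, -0.008, 0.1897]
tcp_rot: [180.0, 0.0, 106.2]
wrist_force: [0.2, -0.6, -0.6]
opening: 0.0857
grasp_force: 0.0
```

>>> servo_tool([
  [[0,0,0],[0,0,0],100],
  [[0,0,0],[0,0,0],100],
  [[0,0,0],[0,0,0],100],
])

```text
time: 11.5
ee_pos: [0.6699, -0.0048, 0.1892]
tcp_rot: [180.0, -0.0, 106.3]
wrist_force: [0.1, 0.0, 0.0]
opening: 0.0856
grasp_force: 0.0
```

```bash
python3 - <<'E'
from h import *
from go import go
go(.6698,-.008,.0755)
p,d=camera("side");cv2.imwrite("pics/side2.png",p[:,:,::-1])
p,d=camera("top");cv2.imwrite("pics/top2.png",p[:,:,::-1])
for c in["top","side"]:
    for n in ["bottle_grip","canister_grip","jar_grip"]:
        r=mark_of(n,c);print(c,n,[(np.round(w(c,k["xyz"]),4).tolist(),round(k["score"],2)) for k in r[:2]])
a,b=[cv2.imread(f"pics/{c}2.png") for c in("top","side")]
cv2.imwrite("pics/v2.png",np.hstack([cv2.resize(a[140:360,80:380],(400,293)),cv2.resize(b[160:480,150:550],(400,293))]))
E
```

```text
t 11.5 pos [ 0.6699 -0.0048  0.1892] rot [ 1.7999e+02 -1.0000e-02  1.0633e+02] turn [ 0.01 -0.01  0.13] shift [-0.003  -0.001   0.1137]
top bottle_grip []
top canister_grip [([0.4884, 0.3778, 0.1007], 0.26)]
top jar_grip []
side bottle_grip []
side canister_grip [([0.6727, -0.0088, 0.0923], 0.9), ([0.4493, -0.002, -0.0017], 0.18)]
side jar_grip [([0.6538, 0.0537, 0.0415], 0.64)]
```

View pics/v2.png

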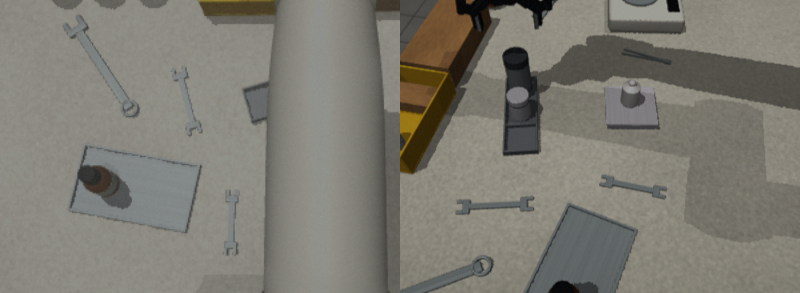

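Bottle stands upright on the tray's far end (crop px 97,180), and the gripper is above the canister. Next, grasp, lift and carry it.

>>> servo_tool([
  [[0,0,0],[-0.003,-0.001,0.018],100],
  [[0,0,0],[0,0,0.024],100],
  [[0,0,0],[0,0,0.024],100],
  [[0,0,0],[0,0,0.024],100],
  [[0,0,0],[0,0,0.018],100],
  [[0,0,0],[0,0,0.006],100],
  [[0,0,0],[0,0,0],100],
  [[0,0,0],[0,0,0],0],
  [[0,0,0],[0,0,0],0],
  [[0,0,0],[0,0,0],0],
  [[0,0,0],[0,0,0],0],
  [[0,0,0],[0,0,0],0],
])

```text
time: 13.1
ee_pos: [0.6707, -0.0091, 0.0762]
tcp_rot: [179.9, 0.0, 106.3]
wrist_force: [0.1, 0.6, 6.3]
opening: 0.0462
grasp_force: 40.5
```

>>> servo_tool([
  [[0,0,0],[0,0,0],0],
  [[0,0,0],[0,0,0],0],
  [[0,0,0],[0,0,0],0],
])

```text
time: 13.4
ee_pos: [0.6707, -0.0092, 0.0762]
tcp_rot: [179.9, 0.0, 106.3]
wrist_force: [-0.7, -0.2, 5.1]
opening: 0.0458
grasp_force: 40.5
```

>>> servo_tool([
  [[0,0,0],[0,0,-0.01],0],
  [[0,0,0],[0,0,-0.02],0],
  [[0,0,0],[0,0,-0.025],0],
  [[0,0,0],[0,0,-0.025],0],
  [[0,0,0],[0,0,-0.015],0],
  [[0,0,0],[0.01,-0.0033,-0.005],0],
  [[0,0,0],[0.02,-0.0065,0],0],
  [[0,0,0],[0.025,-0.0081,0],0],
  [[0,0,0],[0.025,-0.0081,0],0],
  [[0,0,0],[0.025,-0.0081,0],0],
  [[0,0,0],[0.025,-0.0081,0],0],
  [[0,0,0],[0.025,-0.0081,0],0],
])

```text
time: 14.6
ee_pos: [0.5768, 0.1267, 0.174]
tcp_rot: [-179.9, -0.0, 106.3]
wrist_force: [1.5, 0.5, -2.1]
opening: 0.0461
grasp_force: 41.4
```

>>> servo_tool([
  [[0,0,0],[0.025,-0.0081,0],0],
  [[0,0,0],[0.025,-0.0081,0],0],
  [[0,0,0],[0.025,-0.0081,0],0],
  [[0,0,0],[0.025,-0.0081,0],0],
  [[0,0,0],[0.025,-0.0081,0],0],
  [[0,0,0],[0.025,-0.0081,0],0],
  [[0,0,0],[0.019,-0.0061,0],0],
  [[0,0,0],[0.01,-0.0033,0],0],
  [[0,0,0],[0,0,0],0],
  [[0,0,0],[0,0,0],0],
  [[0,0,0],[0,0,0],0],
])

```text
time: 15.7
ee_pos: [0.473, 0.2805, 0.1746]
tcp_rot: [-180.0, 0.0, 106.2]
wrist_force: [-0.9, 0.2, -2.2]
opening: 0.0461
grasp_force: 41.4
```

```bash
python3 go.py .4729 .2818 .0765
```

```text
t 15.7 pos [0.473  0.2805 0.1746] rot [-1.7999e+02  2.0000e-02  1.0621e+02] turn [-0.01  0.02  0.01] shift [0.0013 0.0003 0.0981]
```

>>> servo_tool([
  [[0,0,0],[0.001,0,0.015],0],
  [[0,0,0],[0,0,0.025],0],
  [[0,0,0],[0,0,0.025],0],
  [[0,0,0],[0,0,0.018],0],
  [[0,0,0],[0,0,0.008],0],
  [[0,0,0],[0,0,0.004],0],
  [[0,0,0],[0,0,0.003],0],
  [[0,0,0],[0,0,0],0],
  [[0,0,0],[0,0,0],0],
])

```text
time: 16.6
ee_pos: [0.4728, 0.2823, 0.0776]
tcp_rot: [179.9, -0.0, 106.3]
wrist_force: [-0.3, -0.2, -1.4]
opening: 0.0457
grasp_force: 41.4
```

>>> servo_tool([
  [[0,0,0],[0,0,0],60],
  [[0,0,0],[0,0,0],80],
  [[0,0,0],[0,0,0],100],
  [[0,0,0],[0,0,0],100],
  [[0,0,0],[0,0,0],100],
  [[0,0,0],[0,0,-0.015],100],
  [[0,0,0],[0,0,-0.025],100],
  [[0,0,0],[0,0,-0.03],100],
  [[0,0,0],[0,0,-0.03],100],
])

```text
time: 17.5
ee_pos: [0.4722, 0.282, 0.179]
tcp_rot: [180.0, -0.0, 106.3]
wrist_force: [0.8, 0.9, -0.3]
opening: 0.0851
grasp_force: 0.0
```

>>> servo_tool([
  [[0,0,0],[-0.02,0.0079,0],100],
  [[0,0,0],[-0.034,0.0134,0],100],
  [[0,0,0],[-0.034,0.0134,0],100],
  [[0,0,0],[-0.034,0.0134,0],100],
  [[0,0,0],[-0.034,0.0134,0],100],
  [[0,0,0],[-0.034,0.0134,0],100],
  [[0,0,0],[-0.034,0.0134,0],100],
  [[0,0,0],[-0.03,0.012,0],100],
  [[0,0,0],[-0.018,0.0071,0],100],
  [[0,0,0],[0,0,0],100],
  [[0,0,0],[0,0,0],100],
  [[0,0,0],[0,0,0],100],
])

```text
time: 18.7
ee_pos: [0.6512, 0.0519, 0.1774]
tcp_rot: [180.0, -0.0, 106.3]
wrist_force: [-0.5, 0.8, 1.2]
opening: 0.0852
grasp_force: 0.0
```

```bash
python3 - <<'E'
from h import *
from go import go
go(.6525,.051,.0285)
p,d=camera("side");cv2.imwrite("pics/side3.png",p[:,:,::-1])
p,d=camera("top");cv2.imwrite("pics/top3.png",p[:,:,::-1])
for c in["top","side"]:
    for n in ["bottle_grip","canister_grip","jar_grip"]:
        r=mark_of(n,c);print(c,n,[(np.round(w(c,k["xyz"]),4).tolist(),round(k["score"],2)) for k in r[:2]])
a,b=[cv2.imread(f"pics/{c}3.png") for c in("top","side")]
cv2.imwrite("pics/v3.png",np.hstack([cv2.resize(a[140:360,80:380],(400,293)),cv2.resize(b[160:480,150:550],(400,293))]))
E
```

```text
t 18.7 pos [0.6512 0.0519 0.1774] rot [ 1.7998e+02 -1.0000e-02  1.0630e+02] turn [ 0.02 -0.01  0.1 ] shift [-0.0012  0.001   0.1489]
top bottle_grip [([0.4885, 0.3785, 0.1004], 0.72)]
top canister_grip [([0.4722, 0.2778, 0.092], 0.59)]
top jar_grip [([0.4782, -0.3314, 0.0557], 0.39)]
side bottle_grip []
side canister_grip [([0.4729, 0.2849, 0.0939], 0.82), ([0.6556, 0.0509, 0.0002], 0.54)]
side jar_grip [([0.6506, 0.0569, 0.0415], 0.88)]
```

View pics/v3.png

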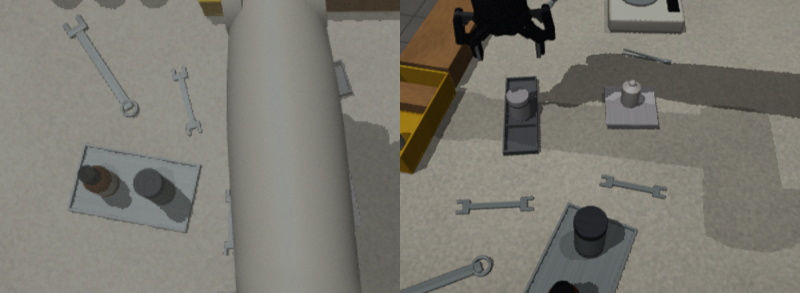

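>>> servo_tool([
  [[0,0,0],[-0.001,0.001,0.02],100],
  [[0,0,0],[0,0,0.03],100],
  [[0,0,0],[0,0,0.03],100],
  [[0,0,0],[0,0,0.03],100],
  [[0,0,0],[0,0,0.025],100],
  [[0,0,0],[0,0,0.01],100],
  [[0,0,0],[0,0,0.004],100],
  [[0,0,0],[0,0,0],100],
  [[0,0,0],[0,0,0],0],
  [[0,0,0],[0,0,0],0],
  [[0,0,0],[0,0,0],0],
  [[0,0,0],[0,0,0],0],
])

```text
time: 20.3
ee_pos: [0.6533, 0.0504, 0.0288]
tcp_rot: [179.9, 0.0, 106.3]
wrist_force: [-1.8, 0.5, 5.7]
opening: 0.0399
grasp_force: 39.8
```

>>> servo_tool([
  [[0,0,0],[0,0,0],0],
  [[0,0,0],[0,0,0],0],
  [[0,0,0],[0,0,0],0],
  [[0,0,0],[0,0,0],0],
])

```text
time: 20.7
ee_pos: [0.6532, 0.0504, 0.0288]
tcp_rot: [179.9, 0.0, 106.3]
wrist_force: [-1.6, 0.6, 6.4]
opening: 0.0394
grasp_force: 39.8
```

```bash
python3 - <<'E'
from h import *
for c,x in(("top",(425,520,240,325)),("side",(355,440,130,195))):
    im=cv2.imread(f"pics/{c}0.png");d=np.load(c+"d.npy");u0,u1,v0,v1=x
    g=cv2.cvtColor(im,cv2.COLOR_BGR2GRAY)
    s=im[v0:v1,u0:u1]
    cal=calibration(c);R=np.array(cal["R"]);t=np.array(cal["t"]);K=np.array(cal["camera_matrix"])
    # candidates: maximise radial gradient on projected circle
    g=cv2.GaussianBlur(g,(3,3),0).astype(np.float32);th=np.linspace(0,2*np.pi,120)
    def samp(cx,cy,r,z=.056):
        X=np.stack([cx+r*np.cos(th),cy+r*np.sin(th),np.full(120,z)],1)@R.T+t;p=X@K.T;p=p[:,:2]/p[:,2:]
        return cv2.remap(g,p[:,0].astype(np.float32)[None],p[:,1].astype(np.float32)[None],1)[0]
    best=max((np.median(np.clip(samp(cx,cy,.048)-samp(cx,cy,.042),0,60)) +np.mean(np.clip(samp(cx,cy,.048)-samp(cx,cy,.042),0,60)),cx,cy) for cx in np.arange(.462,.492,.001) for cy in np.arange(-.345,-.31,.001))
    print(c,best)
from go import go
go(.6525,.051,.0285)
E
```

```text
top (np.float32(44.79401), np.float64(0.47500000000000003), np.float64(-0.32899999999999996))
side (np.float32(80.184525), np.float64(0.47700000000000004), np.float64(-0.31899999999999995))
t 20.7 pos [0.6532 0.0504 0.0288] rot [1.7993e+02 2.0000e-02 1.0626e+02] turn [0.07 0.02 0.06] shift [ 0.0008 -0.0005  0.0003]
```

>>> servo_tool([
  [[0,0,0],[0,0,-0.01],0],
  [[0,0,0],[0,0,-0.02],0],
  [[0,0,0],[0,0,-0.03],0],
  [[0,0,0],[0,0,-0.03],0],
  [[0,0,0],[0,0,-0.015],0],
  [[0,0,0],[-0.0113,-0.01,-0.005],0],
  [[0,0,0],[-0.0198,-0.0175,0],0],
  [[0,0,0],[-0.025,-0.0221,0],0],
  [[0,0,0],[-0.025,-0.0221,0],0],
  [[0,0,0],[-0.025,-0.0221,0],0],
  [[0,0,0],[-0.025,-0.0221,0],0],
  [[0,0,0],[-0.025,-0.0221,0],0],
])

```text
time: 21.9
ee_pos: [0.5622, -0.1397, 0.1364]
tcp_rot: [-179.9, -0.1, 106.2]
wrist_force: [1.3, -0.5, -1.9]
opening: 0.0402
grasp_force: 40.6
```

>>> servo_tool([
  [[0,0,0],[-0.025,-0.0221,0],0],
  [[0,0,0],[-0.025,-0.0221,0],0],
  [[0,0,0],[-0.025,-0.0221,0],0],
  [[0,0,0],[-0.025,-0.0221,0],0],
  [[0,0,0],[-0.025,-0.0221,0],0],
  [[0,0,0],[-0.018,-0.0159,0],0],
  [[0,0,0],[-0.012,-0.0106,0],0],
  [[0,0,0],[0,0,0],0],
  [[0,0,0],[0,0,0],0],
  [[0,0,0],[0,0,0],0],
])

```text
time: 22.9
ee_pos: [0.4762, -0.3245, 0.1375]
tcp_rot: [-180.0, -0.0, 106.3]
wrist_force: [0.5, -1.1, -1.7]
opening: 0.0397
grasp_force: 40.6
```

```bash
python3 - <<'E'
from h import *
from go import go
go(.476,-.325,.0825)
p,d=camera("side");cv2.imwrite("pics/side4.png",p[:,:,::-1])
p,d=camera("top");cv2.imwrite("pics/top4.png",p[:,:,::-1])
for c in["top","side"]:
    for n in ["jar_grip","pan","crucible_grip"]:
        r=mark_of(n,c);print(c,n,[(np.round(w(c,k["xyz"]),4).tolist(),round(k["score"],2)) for k in r[:2]])
a,b=[cv2.imread(f"pics/{c}4.png") for c in("top","side")]
cv2.imwrite("pics/v4.png",np.hstack([cv2.resize(a[220:350,390:560],(400,306)),cv2.resize(b[80:233,300:500],(400,306))]))
E
```

```text
t 22.9 pos [ 0.4762 -0.3245  0.1375] rot [-1.7999e+02 -3.0000e-02  1.0631e+02] turn [-0.01 -0.03  0.11] shift [-0.0005 -0.0003  0.055 ]
top jar_grip [([0.4749, -0.325, 0.1539], 0.68)]
top pan [([0.48, -0.3301, 0.0571], 0.66)]
top crucible_grip [([0.4546, -0.0097, 0.0692], 0.7)]
side jar_grip [([0.4775, -0.3187, 0.1532], 0.77), ([0.4545, -0.0082, 0.0682], 0.67)]
side pan [([0.4796, -0.3254, 0.0509], 0.79)]
side crucible_grip []
```

View pics/v4.png

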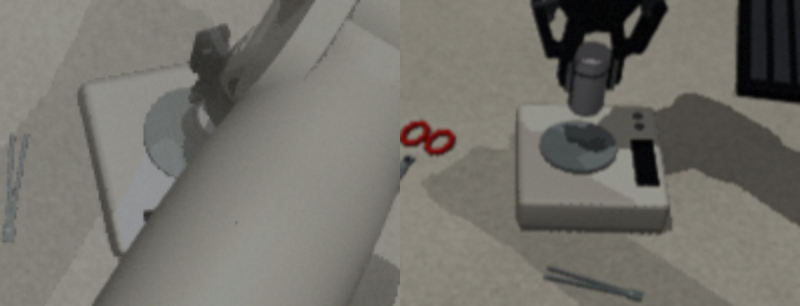

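Jar hangs upright just above the pan (side crop: jar px 587,80, pan 578,147). A 2 mm nudge, then lower.

>>> servo_tool([
  [[0,0,0],[-0.002,0,0.012],0],
  [[0,0,0],[0,0,0.018],0],
  [[0,0,0],[0,0,0.014],0],
  [[0,0,0],[0,0,0.006],0],
  [[0,0,0],[0,0,0.003],0],
  [[0,0,0],[0,0,0.002],0],
  [[0,0,0],[0,0,0],0],
  [[0,0,0],[0,0,0],0],
  [[0,0,0],[0,0,0],0],
])

```text
time: 24.2
ee_pos: [0.4767, -0.3273, 0.0833]
tcp_rot: [180.0, 0.0, 106.3]
wrist_force: [-0.4, -0.2, -1.9]
opening: 0.0396
grasp_force: 40.7
```

>>> servo_tool([
  [[0,0,0],[0,0,0.001],0],
  [[0,0,0],[0,0,0.0005],0],
  [[0,0,0],[0,0,0],0],
  [[0,0,0],[0,0,0],0],
])

```text
time: 24.6
ee_pos: [0.4767, -0.3273, 0.0818]
tcp_rot: [180.0, 0.0, 106.3]
wrist_force: [-1.6, 0.5, 3.2]
opening: 0.0396
grasp_force: 40.9
```

>>> servo_tool([
  [[0,0,0],[0,0,0],50],
  [[0,0,0],[0,0,0],60],
  [[0,0,0],[0,0,0],80],
  [[0,0,0],[0,0,0],100],
  [[0,0,0],[0,0,0],100],
  [[0,0,0],[0,0,0],100],
  [[0,0,0],[0,0,-0.015],100],
  [[0,0,0],[0,0,-0.03],100],
  [[0,0,0],[0,0,-0.035],100],
  [[0,0,0],[0,0,-0.03],100],
])

```text
time: 25.6
ee_pos: [0.4765, -0.3272, 0.1943]
tcp_rot: [179.9, 0.1, 106.3]
wrist_force: [1.5, 0.1, -0.0]
opening: 0.0856
grasp_force: 0.0
```

>>> servo_tool([
  [[0,0,0],[0.02,0.0042,0],100],
  [[0,0,0],[0.035,0.0074,0],100],
  [[0,0,0],[0.035,0.0074,0],100],
  [[0,0,0],[0.035,0.0074,0],100],
  [[0,0,0],[0.035,0.0074,0],100],
  [[0,0,0],[0.035,0.0074,0],100],
  [[0,0,0],[0.035,0.0074,0],100],
  [[0,0,0],[0.035,0.0074,0],100],
  [[0,0,0],[0.03,0.0064,0],100],
  [[0,0,0],[0.017,0.0036,0],100],
  [[0,0,0],[0,0,0],100],
  [[0,0,0],[0,0,0],100],
])

```text
time: 26.8
ee_pos: [0.4526, -0.0092, 0.1922]
tcp_rot: [179.9, 0.0, 106.3]
wrist_force: [-0.4, -0.8, -0.8]
opening: 0.0853
grasp_force: 0.0
```

```bash
python3 - <<'E'
from h import *
from go import go
go(.4535,-.008,.0505)
p,d=camera("side");cv2.imwrite("pics/side5.png",p[:,:,::-1])
p,d=camera("top");cv2.imwrite("pics/top5.png",p[:,:,::-1])
for c in["top","side"]:
    for n in ["jar_grip","crucible_grip"]:
        r=mark_of(n,c);print(c,n,[(np.round(w(c,k["xyz"]),4).tolist(),round(k["score"],2)) for k in r[:2]])
a,b=[cv2.imread(f"pics/{c}5.png") for c in("top","side")]
cv2.imwrite("pics/v5.png",np.hstack([cv2.resize(a[220:350,390:560],(400,306)),cv2.resize(b[80:310,250:550],(400,306))]))
E
```

```text
t 26.8 pos [ 0.4526 -0.0092  0.1922] rot [1.7995e+02 3.0000e-02 1.0632e+02] turn [0.05 0.03 0.12] shift [0.0009 0.0012 0.1417]
top jar_grip [([0.4784, -0.329, 0.1014], 0.86)]
top crucible_grip []
side jar_grip []
side crucible_grip [([0.4552, -0.007, 0.0679], 0.56), ([0.4818, 0.3346, 0.001], 0.21)]
```

View pics/v5.png

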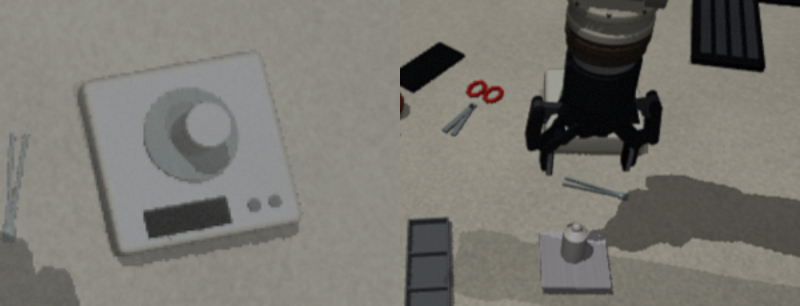

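Jar is centred on the pan: the offset in view (crop px 208,126 vs 190,134) matches the parallax of its height. On to the crucible.

>>> servo_tool([
  [[0,0,0],[0.001,0.001,0.02],100],
  [[0,0,0],[0,0,0.03],100],
  [[0,0,0],[0,0,0.03],100],
  [[0,0,0],[0,0,0.03],100],
  [[0,0,0],[0,0,0.02],100],
  [[0,0,0],[0,0,0.01],100],
  [[0,0,0],[0,0,0.002],100],
  [[0,0,0],[0,0,0],100],
  [[0,0,0],[0,0,0],0],
  [[0,0,0],[0,0,0],0],
  [[0,0,0],[0,0,0],0],
  [[0,0,0],[0,0,0],0],
], force=35)

```text
time: 28.3
ee_pos: [0.4535, -0.008, 0.0499]
tcp_rot: [180.0, 0.0, 106.3]
wrist_force: [-0.8, -0.7, 1.5]
opening: 0.0331
grasp_force: 34.5
```

>>> servo_tool([
  [[0,0,0],[0,0,0],0],
  [[0,0,0],[0,0,0],0],
  [[0,0,0],[0,0,0],0],
  [[0,0,0],[0,0,0],0],
  [[0,0,0],[0,0,0],0],
])

```text
time: 28.8
ee_pos: [0.4535, -0.0079, 0.0499]
tcp_rot: [179.9, 0.0, 106.3]
wrist_force: [-1.3, 0.3, 5.7]
opening: 0.033
grasp_force: 34.8
```

>>> servo_tool([
  [[0,0,0],[0,0,-0.01],0],
  [[0,0,0],[0,0,-0.02],0],
  [[0,0,0],[0,0,-0.015],0],
  [[0,0,0],[0.0007,0.01,-0.005],0],
  [[0,0,0],[0,0.02,0],0],
  [[0,0,0],[0,0.03,0],0],
  [[0,0,0],[0,0.03,0],0],
  [[0,0,0],[0,0.03,0],0],
  [[0,0,0],[0,0.03,0],0],
  [[0,0,0],[0,0.03,0],0],
  [[0,0,0],[0,0.0174,0],0],
  [[0,0,0],[0,0.01,0],0],
])

```text
time: 30.0
ee_pos: [0.6537, 0.0517, 0.0978]
tcp_rot: [-179.9, -0.0, 106.3]
wrist_force: [-0.4, -0.6, -0.2]
opening: 0.0328
grasp_force: 35.1
```

>>> servo_tool([
  [[0,0,0],[0,0,0],0],
  [[0,0,0],[0,0,0],0],
  [[0,0,0],[0,0,0],0],
])

```text
time: 30.3
ee_pos: [0.6517, 0.0507, 0.0991]
tcp_rot: [-180.0, -0.0, 106.3]
wrist_force: [-0.5, -0.2, -0.8]
opening: 0.0329
grasp_force: 35.1
```

```bash
python3 - <<'E'
from h import *
from go import go
go(.6525,.0505,.0280)
p,d=camera("side")
for n in ["crucible_grip","rack"]:
    r=mark_of(n,"side");print(n,[(np.round(w("side",k["xyz"]),4).tolist(),round(k["score"],2)) for k in r[:2]])
cv2.imwrite("pics/v6.png",cv2.resize(p[180:360,200:440,::-1],(720,540)))
E
```

```text
t 30.3 pos [0.6517 0.0507 0.0991] rot [-179.98   -0.    106.26] turn [-0.02 -0.    0.06] shift [-0.0005  0.0007  0.0711]
crucible_grip [([0.6527, 0.0513, 0.1174], 0.77), ([0.4768, -0.3215, 0.0532], 0.35)]
rack [([0.6535, 0.0509, -0.0004], 0.89)]
```

View pics/v6.png

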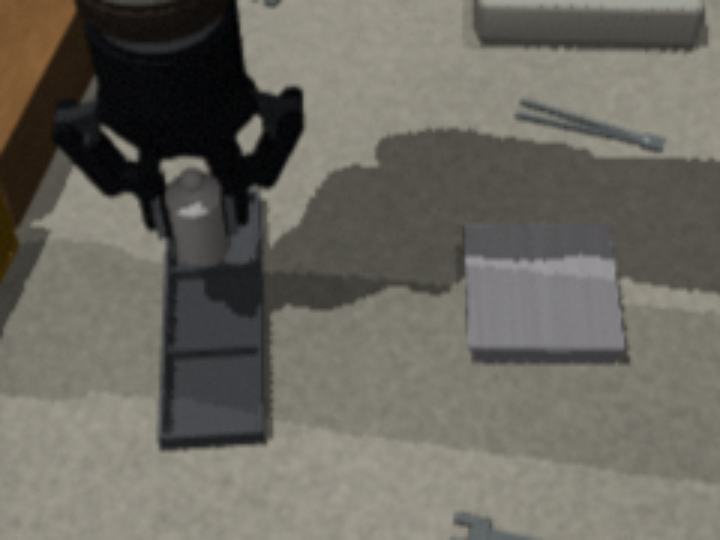

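Crucible is held upright above the middle cell (px ~198,225; rack cells visible below). Lower, release, go to the canister.

>>> servo_tool([
  [[0,0,0],[-0.0005,0.0007,0.015],0],
  [[0,0,0],[0,0,0.02],0],
  [[0,0,0],[0,0,0.018],0],
  [[0,0,0],[0,0,0.01],0],
  [[0,0,0],[0,0,0.005],0],
  [[0,0,0],[0,0,0.003],0],
  [[0,0,0],[0,0,0.0005],0],
  [[0,0,0],[0,0,0],0],
  [[0,0,0],[0,0,0],0],
])

```text
time: 31.35
ee_pos: [0.6533, 0.0506, 0.0284]
tcp_rot: [179.9, 0.0, 106.3]
wrist_force: [-0.4, -0.3, -0.6]
opening: 0.0329
grasp_force: 35.1
```

>>> servo_tool([
  [[0,0,0],[0,0,0],40],
  [[0,0,0],[0,0,0],50],
  [[0,0,0],[0,0,0],70],
  [[0,0,0],[0,0,0],100],
  [[0,0,0],[0,0,0],100],
  [[0,0,0],[0,0,0],100],
  [[0,0,0],[0,0,-0.015],100],
  [[0,0,0],[0,0,-0.03],100],
  [[0,0,0],[0,0,-0.04],100],
  [[0,0,0],[0,0,-0.04],100],
  [[0,0,0],[0,0,-0.03],100],
])

```text
time: 32.45
ee_pos: [0.6531, 0.0505, 0.1871]
tcp_rot: [179.8, 0.0, 106.3]
wrist_force: [-0.1, 0.3, 0.8]
opening: 0.0857
grasp_force: 0.0
```

>>> servo_tool([
  [[0,0,0],[0.02,-0.008,0],100],
  [[0,0,0],[0.034,-0.0135,0],100],
  [[0,0,0],[0.034,-0.0135,0],100],
  [[0,0,0],[0.034,-0.0135,0],100],
  [[0,0,0],[0.034,-0.0135,0],100],
  [[0,0,0],[0.034,-0.0135,0],100],
  [[0,0,0],[0.034,-0.0135,0],100],
  [[0,0,0],[0.03,-0.012,0],100],
  [[0,0,0],[0.018,-0.0074,0],100],
  [[0,0,0],[0,0,0],100],
  [[0,0,0],[0,0,0],100],
  [[0,0,0],[0,0,0],100],
])

```text
time: 33.65
ee_pos: [0.4732, 0.2807, 0.1833]
tcp_rot: [180.0, 0.0, 106.2]
wrist_force: [0.1, -0.2, 0.4]
opening: 0.0858
grasp_force: 0.0
```

```bash
python3 - <<'E'
from h import *
from go import go
go(.4724,.2818,.0768)
p,d=camera("side");P,d=camera("top")
for c in("top","side"):
  for n in ["crucible_grip","canister_grip","bottle_grip"]:
    r=mark_of(n,c);print(c,n,[(np.round(w(c,k["xyz"]),4).tolist(),round(k["score"],2)) for k in r[:2]])
cv2.imwrite("pics/v7.png",np.hstack([cv2.resize(P[140:360,80:380,::-1],(400,293)),cv2.resize(p[180:480,150:550,::-1],(400,293))]))
E
```

```text
t 33.65 pos [0.4732 0.2807 0.1833] rot [179.97   0.   106.22] turn [0.03 0.   0.02] shift [ 0.0013 -0.0004  0.1065]
top crucible_grip [([0.6544, 0.0477, 0.0445], 0.63)]
top canister_grip [([0.4686, 0.2775, 0.095], 0.69)]
top bottle_grip []
side crucible_grip [([0.6542, 0.0482, 0.0483], 0.64)]
side canister_grip [([0.4765, 0.2822, 0.0951], 0.93), ([0.6536, 0.0505, 0.0478], 0.43)]
side bottle_grip []
```

View pics/v7.png

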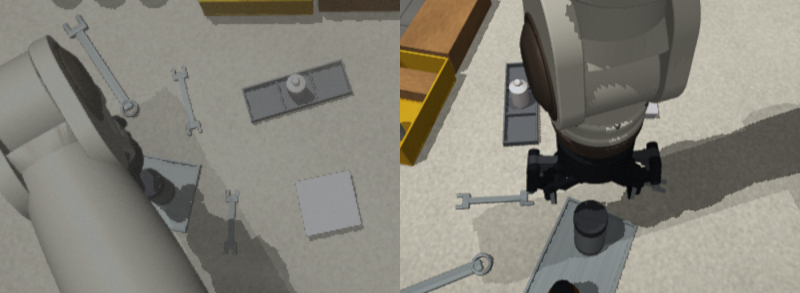

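Crucible stands upright in the middle cell (top crop 297,88). Now the canister.

>>> servo_tool([
  [[0,0,0],[0.0005,0,0.0145],100],
  [[0,0,0],[0,0,0.025],100],
  [[0,0,0],[0,0,0.025],100],
  [[0,0,0],[0,0,0.022],100],
  [[0,0,0],[0,0,0.015],100],
  [[0,0,0],[0,0,0.005],100],
  [[0,0,0],[0,0,0],100],
  [[0,0,0],[0,0,0],0],
  [[0,0,0],[0,0,0],0],
  [[0,0,0],[0,0,0],0],
  [[0,0,0],[0,0,0],0],
  [[0,0,0],[0,0,0],0],
], force=40)

```text
time: 35.25
ee_pos: [0.473, 0.2821, 0.0774]
tcp_rot: [179.9, -0.0, 106.3]
wrist_force: [-1.4, 0.2, 5.4]
opening: 0.0462
grasp_force: 40.5
```

>>> servo_tool([
  [[0,0,0],[0,0,0],0],
  [[0,0,0],[0,0,0],0],
  [[0,0,0],[0,0,0],0],
  [[0,0,0],[0,0,0],0],
])

```text
time: 35.65
ee_pos: [0.473, 0.282, 0.0774]
tcp_rot: [179.9, -0.0, 106.3]
wrist_force: [-1.0, 0.2, 6.0]
opening: 0.0463
grasp_force: 40.5
```

>>> servo_tool([
  [[0,0,0],[0,0,-0.01],0],
  [[0,0,0],[0,0,-0.02],0],
  [[0,0,0],[0,0,-0.03],0],
  [[0,0,0],[0,0,-0.025],0],
  [[0,0,0],[0,0,-0.015],0],
  [[0,0,0],[-0.01,0.0033,-0.005],0],
  [[0,0,0],[-0.02,0.0065,0],0],
  [[0,0,0],[-0.025,0.0081,0],0],
  [[0,0,0],[-0.025,0.0081,0],0],
  [[0,0,0],[-0.025,0.0081,0],0],
  [[0,0,0],[-0.025,0.0081,0],0],
  [[0,0,0],[-0.025,0.0081,0],0],
])

```text
time: 36.85
ee_pos: [0.5646, 0.1453, 0.1804]
tcp_rot: [-179.9, 0.0, 106.3]
wrist_force: [0.4, -0.6, -1.3]
opening: 0.0458
grasp_force: 41.4
```

>>> servo_tool([
  [[0,0,0],[-0.025,0.0081,0],0],
  [[0,0,0],[-0.025,0.0081,0],0],
  [[0,0,0],[-0.025,0.0081,0],0],
  [[0,0,0],[-0.025,0.0081,0],0],
  [[0,0,0],[-0.025,0.0081,0],0],
  [[0,0,0],[-0.025,0.0081,0],0],
  [[0,0,0],[-0.0196,0.0064,0],0],
  [[0,0,0],[-0.01,0.0033,0],0],
  [[0,0,0],[0,0,0],0],
  [[0,0,0],[0,0,0],0],
  [[0,0,0],[0,0,0],0],
  [[0,0,0],[0,0,0],0],
])

```text
time: 38.05
ee_pos: [0.6701, -0.0082, 0.1816]
tcp_rot: [180.0, -0.0, 106.3]
wrist_force: [0.1, -0.2, -1.2]
opening: 0.0461
grasp_force: 41.5
```

```bash
python3 - <<'E'
from h import *
from go import go
go(.6706,-.009,.0762)
p,d=camera("side")
for n in ["crucible_grip","canister_grip","rack"]:
    r=mark_of(n,"side");print(n,[(np.round(w("side",k["xyz"]),4).tolist(),round(k["score"],2)) for k in r[:2]])
cv2.imwrite("pics/v8.png",cv2.resize(p[150:350,180:420,::-1],(600,500)))
E
```

```text
t 38.05 pos [ 0.6701 -0.0082  0.1816] rot [179.99  -0.   106.32] turn [ 0.01 -0.    0.12] shift [-0.0009  0.0002  0.1054]
crucible_grip [([0.6542, 0.0476, 0.0477], 0.69)]
canister_grip [([0.6733, -0.0037, 0.1984], 0.93)]
rack [([0.6571, 0.0507, -0.0017], 0.8)]
```

View pics/v8.png

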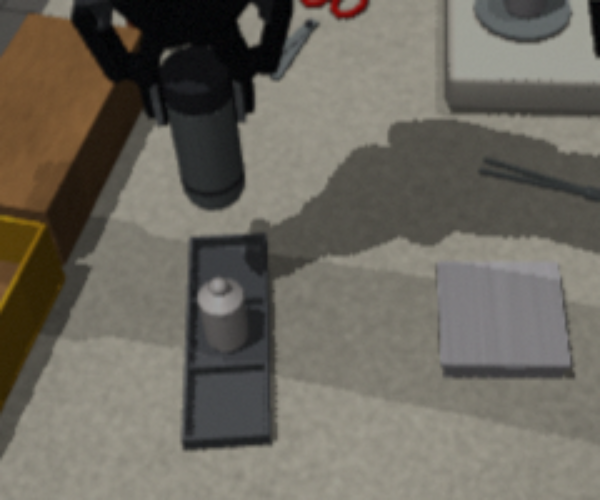

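Canister upright above its own cell (px 210,180; the cell below at ~228,260). Lowering slowly.

>>> servo_tool([
  [[0,0,0],[-0.0015,0,0.015],0],
  [[0,0,0],[0,0,0.025],0],
  [[0,0,0],[0,0,0.025],0],
  [[0,0,0],[0,0,0.015],0],
  [[0,0,0],[0,0,0.008],0],
  [[0,0,0],[0,0,0.006],0],
  [[0,0,0],[0,0,0.005],0],
  [[0,0,0],[0,0,0.004],0],
  [[0,0,0],[0,0,0.002],0],
  [[0,0,0],[0,0,0],0],
  [[0,0,0],[0,0,0],0],
  [[0,0,0],[0,0,0],0],
])

```text
time: 39.45
ee_pos: [0.671, -0.0105, 0.0765]
tcp_rot: [180.0, 0.0, 106.3]
wrist_force: [0.1, 0.3, -2.7]
opening: 0.0457
grasp_force: 41.6
```

>>> servo_tool([
  [[0,0,0],[0,0,0.001],0],
  [[0,0,0],[0,0,0],0],
  [[0,0,0],[0,0,0],60],
  [[0,0,0],[0,0,0],70],
  [[0,0,0],[0,0,0],100],
  [[0,0,0],[0,0,0],100],
  [[0,0,0],[0,0,0],100],
  [[0,0,0],[0,0,-0.015],100],
  [[0,0,0],[0,0,-0.03],100],
  [[0,0,0],[0,0,-0.04],100],
  [[0,0,0],[0,0,-0.03],100],
])

```text
time: 40.55
ee_pos: [0.671, -0.0104, 0.194]
tcp_rot: [179.9, 0.0, 106.3]
wrist_force: [0.2, -0.1, 0.8]
opening: 0.0856
grasp_force: 0.0
```

>>> servo_tool([
  [[0,0,0],[0.025,-0.004,0],100],
  [[0,0,0],[0.04,-0.0063,0],100],
  [[0,0,0],[0.04,-0.0063,0],100],
  [[0,0,0],[0.04,-0.0063,0],100],
  [[0,0,0],[0.04,-0.0063,0],100],
  [[0,0,0],[0.04,-0.0063,0],100],
  [[0,0,0],[0.04,-0.0063,0],100],
  [[0,0,0],[0.04,-0.0063,0],100],
  [[0,0,0],[0.04,-0.0063,0],100],
  [[0,0,0],[0.04,-0.0063,0],100],
  [[0,0,0],[0.03,-0.0047,0],100],
  [[0,0,0],[0.0165,-0.0026,0],100],
])

```text
time: 41.75
ee_pos: [0.4836, 0.3868, 0.1914]
tcp_rot: [179.9, -0.0, 106.4]
wrist_force: [0.0, 0.1, 0.2]
opening: 0.0856
grasp_force: 0.0
```

>>> servo_tool([
  [[0,0,0],[0,0,0],100],
  [[0,0,0],[0,0,0],100],
  [[0,0,0],[0,0,0],100],
])

```text
time: 42.05
ee_pos: [0.4855, 0.3836, 0.1906]
tcp_rot: [180.0, 0.0, 106.2]
wrist_force: [0.4, 0.1, -0.4]
opening: 0.0853
grasp_force: 0.0
```

```bash
python3 - <<'E'
from h import *
from go import go
go(.4853,.385,.0880)
p,d=camera("side");P,d=camera("top")
for c in("top","side"):
  for n in ["crucible_grip","canister_grip","bottle_grip"]:
    r=mark_of(n,c);print(c,n,[(np.round(w(c,k["xyz"]),4).tolist(),round(k["score"],2)) for k in r[:2]])
cv2.imwrite("pics/v9.png",np.hstack([cv2.resize(P[140:360,80:380,::-1],(400,293)),cv2.resize(p[180:480,150:550,::-1],(400,293))]))
E
```

```text
t 42.05 pos [0.4855 0.3836 0.1906] rot [1.7999e+02 1.0000e-02 1.0619e+02] turn [ 0.01  0.01 -0.01] shift [0.0014 0.0002 0.1026]
top crucible_grip [([0.652, 0.0525, 0.0474], 0.76)]
top canister_grip [([0.6652, -0.0126, 0.0932], 0.63)]
top bottle_grip [([0.4871, 0.3807, 0.1], 0.75)]
side crucible_grip []
side canister_grip []
side bottle_grip []
```

View pics/v9.png

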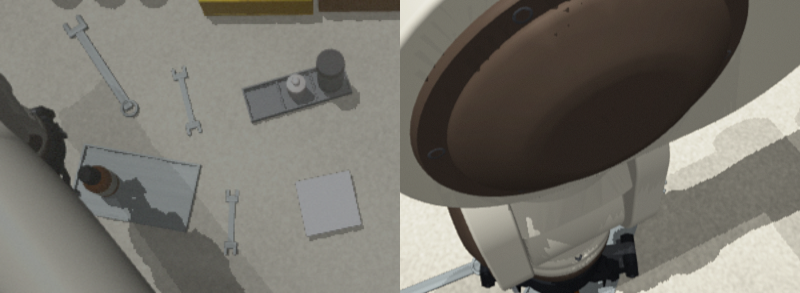

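Canister stands in its cell (crop 330,68), and the bottle waits on the tray (97,180).

>>> servo_tool([
  [[0,0,0],[0.001,0,0.0146],100],
  [[0,0,0],[0,0,0.025],100],
  [[0,0,0],[0,0,0.025],100],
  [[0,0,0],[0,0,0.02],100],
  [[0,0,0],[0,0,0.013],100],
  [[0,0,0],[0,0,0.005],100],
  [[0,0,0],[0,0,0],100],
  [[0,0,0],[0,0,0],0],
  [[0,0,0],[0,0,0],0],
  [[0,0,0],[0,0,0],0],
  [[0,0,0],[0,0,0],0],
  [[0,0,0],[0,0,0],0],
])

```text
time: 43.65
ee_pos: [0.4849, 0.3859, 0.0883]
tcp_rot: [179.9, -0.0, 106.3]
wrist_force: [0.2, 0.9, 2.9]
opening: 0.0282
grasp_force: 39.5
```

>>> servo_tool([
  [[0,0,0],[0,0,0],0],
  [[0,0,0],[0,0,0],0],
  [[0,0,0],[0,0,0],0],
  [[0,0,0],[0,0,0],0],
  [[0,0,0],[0,0,0],0],
])

```text
time: 44.15
ee_pos: [0.4849, 0.3859, 0.0883]
tcp_rot: [179.9, -0.0, 106.3]
wrist_force: [1.5, 1.3, 5.7]
opening: 0.0282
grasp_force: 39.6
```

>>> servo_tool([
  [[0,0,0],[0,0,-0.01],0],
  [[0,0,0],[0,0,-0.02],0],
  [[0,0,0],[0,0,-0.025],0],
  [[0,0,0],[0,0,-0.015],0],
  [[0,0,0],[0,0,-0.01],0],
  [[0,0,0],[-0.01,0.0022,0],0],
  [[0,0,0],[-0.02,0.0044,0],0],
  [[0,0,0],[-0.025,0.0054,0],0],
  [[0,0,0],[-0.025,0.0054,0],0],
  [[0,0,0],[-0.025,0.0054,0],0],
  [[0,0,0],[-0.025,0.0054,0],0],
  [[0,0,0],[-0.025,0.0054,0],0],
])

```text
time: 45.35
ee_pos: [0.5603, 0.2444, 0.1661]
tcp_rot: [-179.9, 0.0, 106.3]
wrist_force: [0.2, 0.4, -2.1]
opening: 0.0282
grasp_force: 39.9
```

>>> servo_tool([
  [[0,0,0],[-0.025,0.0054,0],0],
  [[0,0,0],[-0.025,0.0054,0],0],
  [[0,0,0],[-0.025,0.0054,0],0],
  [[0,0,0],[-0.025,0.0054,0],0],
  [[0,0,0],[-0.025,0.0054,0],0],
  [[0,0,0],[-0.014,0.0034,0],0],
  [[0,0,0],[-0.009,0.002,0],0],
  [[0,0,0],[0,0,0],0],
  [[0,0,0],[0,0,0],0],
  [[0,0,0],[0,0,0],0],
  [[0,0,0],[0,0,0],0],
])

```text
time: 46.45
ee_pos: [0.6324, 0.1141, 0.1678]
tcp_rot: [180.0, -0.0, 106.3]
wrist_force: [-0.3, 0.3, -2.7]
opening: 0.0279
grasp_force: 39.8
```

```bash
python3 - <<'E'
from h import *
from go import go
go(.6327,.1134,.0873)
p,d=camera("side");
for n in ["bottle_grip","rack"]:
    r=mark_of(n,"side");print(n,[(np.round(w("side",k["xyz"]),4).tolist(),round(k["score"],2)) for k in r[:2]])
cv2.imwrite("pics/v10.png",cv2.resize(p[170:370,180:420,::-1],(600,500)))
E
```

```text
t 46.45 pos [0.6324 0.1141 0.1678] rot [ 1.7999e+02 -1.0000e-02  1.0633e+02] turn [ 0.01 -0.01  0.13] shift [-0.0008  0.0001  0.0805]
bottle_grip [([0.6373, 0.1093, 0.1853], 0.89)]
rack [([0.6539, 0.051, -0.0011], 0.86)]
```

View pics/v10.png

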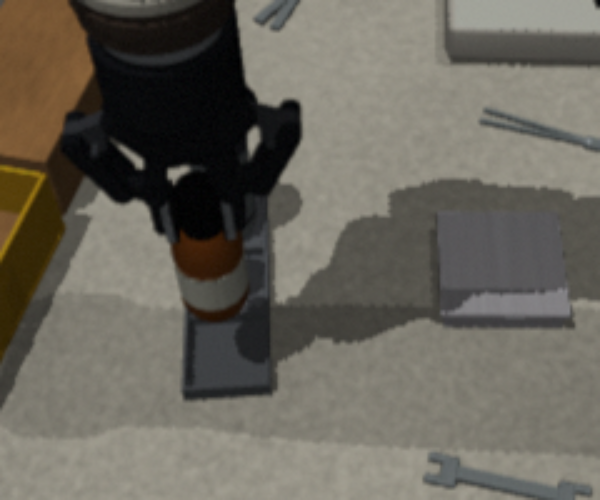

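Bottle upright above its own cell (px 212,270, with the cell under it at ~228,350), and the network confirms the centre (0.637, 0.109). Lowering.

>>> servo_tool([
  [[0,0,0],[-0.001,0,0.012],0],
  [[0,0,0],[0,0,0.02],0],
  [[0,0,0],[0,0,0.016],0],
  [[0,0,0],[0,0,0.01],0],
  [[0,0,0],[0,0,0.007],0],
  [[0,0,0],[0,0,0.005],0],
  [[0,0,0],[0,0,0.004],0],
  [[0,0,0],[0,0,0.004],0],
  [[0,0,0],[0,0,0.002],0],
  [[0,0,0],[0,0,0],0],
  [[0,0,0],[0,0,0],0],
  [[0,0,0],[0,0,0],0],
])

```text
time: 47.8
ee_pos: [0.6332, 0.1124, 0.088]
tcp_rot: [180.0, 0.0, 106.3]
wrist_force: [0.3, -0.8, -2.5]
opening: 0.0282
grasp_force: 39.8
```

>>> servo_tool([
  [[0,0,0],[0,0,0.001],0],
  [[0,0,0],[0,0,0],0],
  [[0,0,0],[0,0,0],40],
  [[0,0,0],[0,0,0],60],
  [[0,0,0],[0,0,0],100],
  [[0,0,0],[0,0,0],100],
  [[0,0,0],[0,0,0],100],
  [[0,0,0],[0,0,0],100],
  [[0,0,0],[0,0,-0.015],100],
  [[0,0,0],[0,0,-0.03],100],
  [[0,0,0],[0,0,-0.04],100],
  [[0,0,0],[0,0,-0.03],100],
])

```text
time: 49.0
ee_pos: [0.6331, 0.1123, 0.2054]
tcp_rot: [179.9, 0.0, 106.3]
wrist_force: [0.0, 0.9, 0.6]
opening: 0.0855
grasp_force: 0.0
```

>>> servo_tool([
  [[0,0,0],[0.02,-0.01,0],100],
  [[0,0,0],[0.035,-0.015,0],100],
  [[0,0,0],[0.035,-0.015,0],100],
  [[0,0,0],[0.035,-0.015,0],100],
  [[0,0,0],[0.035,-0.015,0],100],
  [[0,0,0],[0.035,-0.015,0],100],
  [[0,0,0],[0.035,-0.015,0],100],
  [[0,0,0],[0.035,-0.015,0],100],
  [[0,0,0],[0.02,-0.01,0],100],
  [[0,0,0],[0,0,0],100],
  [[0,0,0],[0,0,0],100],
  [[0,0,0],[0,0,0],100],
])

```text
time: 50.2
ee_pos: [0.4338, 0.3504, 0.2022]
tcp_rot: [180.0, -0.0, 106.2]
wrist_force: [-1.0, -0.1, 0.1]
opening: 0.0852
grasp_force: 0.0
```

```bash
python3 - <<'E'
from h import *
p,d=camera("side");P,d=camera("top")
for c in("top","side"):
  for n in ["crucible_grip","canister_grip","bottle_grip","jar_grip"]:
    r=mark_of(n,c);print(c,n,[(np.round(w(c,k["xyz"]),4).tolist(),round(k["score"],2)) for k in r[:2]])
cv2.imwrite("pics/v11.png",np.hstack([cv2.resize(P[160:340,240:540,::-1],(400,240)),cv2.resize(p[100:340,150:550,::-1],(400,240))]))
E
```

```text
top crucible_grip [([0.6686, -0.014, 0.0895], 0.63), ([0.6528, 0.0497, 0.0493], 0.58)]
top canister_grip [([0.669, -0.0146, 0.0919], 0.89)]
top bottle_grip [([0.6352, 0.1005, 0.1006], 0.77)]
top jar_grip [([0.4736, -0.3277, 0.0998], 0.56)]
side crucible_grip [([0.6565, 0.0475, 0.0481], 0.49)]
side canister_grip [([0.6721, -0.0084, 0.097], 0.87)]
side bottle_grip [([0.6381, 0.1084, 0.1042], 0.74)]
side jar_grip []
```

View pics/v11.png

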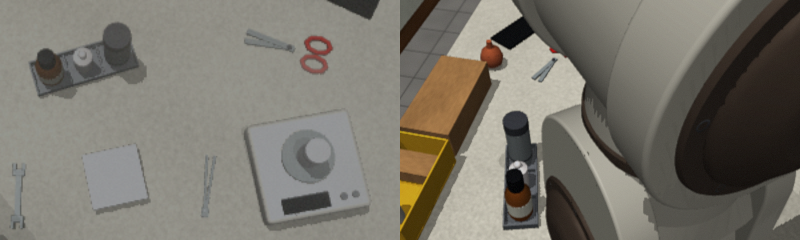

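All three stand upright in the rack (bottle 47,65, crucible 83,60, canister 117,42 in the left crop), and the jar is on the pan (318,150). Heights match the floor of each place, so I'm handing in.

```bash
python3 -c "from workcell import job_done;print(job_done())"
```

```text
the job is handed in; nothing more can be done
None
```

The exchange is finished and handed in at about 51 s. The jar is on the middle of the balance pan, the crucible is in the rack's middle cell, and the canister and bottle are back in their own cells. The last camera images show all four standing upright with the arm clear.

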